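Clamp a coupon in the contact-test fixture, set the meter, and free it

ROBOT

A 6-joint arm with a two-finger parallel gripper is mounted at the origin on the work surface. World frame = base frame: x ahead of the robot, y to its left, z up, the work surface at z = 0. Lengths are in m, angles in degrees, forces in N, time in s.
With the tool pointing down it reaches from about 0.4 to 0.825 m from the base axis. Payload 7 kg.
Tool frame: the origin (TCP) lies on the mounting face of the last link; the fingertips stand 178 mm ahead of it and the grasp point (between the pads) lies 159 mm ahead of it; z points along the fingers, y is the direction in which the jaws open and shut (so a half turn about z gives the same grasp; the last joint's range is limited). The gripper opens to 88 mm and grips with 3 to 60 N. Pads are 19 mm wide; open, the fingers measure 130 mm over their backs; the gripper's body (78 mm by 193 mm) begins 47 mm behind the grasp point.
Start: joints at [93.398, 20.546, 0.682, 0, -70.136, -16.507], TCP at [0.153, 0.657, 0.405] pointing down, gripper open.
Joint ranges: [-176.03, 176.03], [-82.01, 121.73], [-58.28, 71.71], [-173.87, 95.51], [-174.79, -0.11], [-173.66, 173.66]. Speed limits (degrees/s): [136.94, 136.94, 172.46, 180, 180, 180].

INTERFACE

Orientations are given as [roll, pitch, yaw] about the fixed x, y, z axes, in that order (R = Rz(yaw) Ry(pitch) Rx(roll)).
In Python, from plant import r gives the robot as it stands. The module is installed in compiled form; this text tells all that it offers.
- The arm moves only by the tool carry_out, never from a script. Its argument "plan" is a list of rows, each a list of 3 entries, a list of its own where there are three numbers: the shift along the tool's x, y, z in m, then the turn, a rotation vector about the tool's x, y, z in degrees, then the closure in counts, from 0 (fully open) to 255 (shut). In form: [[[x, y, z], [ax, ay, az], hand], ...]. A call has 1 to 12 rows; each row shifts and turns the commanded pose from where the row before left it, along the tool's axes as they then stand; what a row does not reach is not made up. A row lasts 1/12 s, in which the tool goes at most 41.7 mm and 7.16 degrees, less where a joint would pass 70% of its speed; a pose out of reach is approached as far as the arm can. A call is refused whole if a number of a shift passes 0.0417 or a number of a turn 7.16, either way. A call with a gripper value outside its range is refused whole. The fingers move at their own pace and stop on an object; "grip_force" is the grip in N (left out, the last holds). Time passes only in rows, so rows that do not move let the fingers close. It gives the time, the measured TCP pose, the force and the opening at its end, in the units of the state.
- r.get_state(): the state, without advancing time (a new reading comes with each control period).
- r.capture(name): name is "side" or "top"; returns the picture (400x640x3 uint8, red, green, blue); there is no depth.
- r.get_calibration(name): a dict with "K" (3x3 intrinsics, pixels), "rvec" (rotation vector, rad) and "tvec" (3), from world to camera coordinates, as OpenCV has them. Camera axes: x right, y down, z forward; pixel columns grow to the right and rows downward; lengths in m; the calibration is good to about 2 mm. A picture is of the moment at which its call begins. get_calibration takes no time and is no camera call.
- r.close_job(): hands the job in, once; it reports no verdict.
The state is a dict: "time_s": time; "joints": joint angles; "qd": joint speeds; "joint_torque": joint torques, N m; "tcp_pos": TCP position; "eef_rot": TCP orientation; "contact_force": force on the tool from outside, world axes, zero at the start; "moment": the same for the moment, N m; "gripper_width": finger opening in m.
Only numpy, scipy, OpenCV 4.12 (cv2) and the standard library are available. Lean on these libraries where they do the work, as an engineer would, in place of code of your own. Each camera call takes 0.05 s, during which the arm holds its last target. There are 200 camera calls.

TASK

Lay the rectangular aluminium test coupon flat in the fixture's nest and swing the toggle clamp over centre so that its foot holds the coupon down. With it clamped, turn the meter's selector clockwise to the long bar mark; then swing the clamp fully back again, leaving the coupon in the nest and the selector on the mark. Leave the other samples and the glassware where they are.

Things in the scene. Friction and masses are not known exactly. Their poses are not given: they have to be found in the camera images.
- coupon: the test coupon: loose plain aluminium rectangular block, 48 mm (its x) x 30 mm (its y) x 16 mm tall, about 60 g, lying flat on the bench among a disc and a longer, slimmer bar of the same metal (the three swap places from start to start); origin at the centre of its underside, z up
- fixture: the test fixture, fixed to the bench: aluminium base plate 165 x 100 x 12 mm carrying the nest (centre at x = -50 mm) and the toggle clamp (hinge at x = +30 mm, between two steel cheeks 36 mm long, 32 mm apart outside, 76 mm high above the bench). Origin on the bench, x from nest to hinge, y parallel to the hinge axis, z up. Fixture and meter console swap sides from start to start
- nest (a point): centre of the nest floor, 22 mm above the bench; axes as fixture. A black block 62 (x) x 50 mm with stops 5 mm high round a 53 x 35 mm space; at the long sides the stops cover only the corners, so fingers can pass at the middle 42 mm. The coupon lies in it with its long side along x, either end first
- clamp_hinge (a point): point on the clamp's hinge axis, 80 mm from the nest centre along +x, 62 mm above the bench; axes as fixture. The handle points from here at (115 deg - clamp angle) from +x upwards: at 0 rad it stands up, leaning 25 deg over the nest; at 1.75 rad it lies back, rising 15 deg, pointing away from the nest
- clamp_grip (a point): on the centre line of the clamp's black handle, 98 mm from the hinge axis; turns with the clamp, y along the hinge axis. The handle is 14 mm wide along the hinge axis, 18 mm deep, rubber covered from 60 mm to its end at 122 mm from the hinge. Pinched along the hinge axis it turns between the pads, so the tool need not turn with it
- clamp (a joint): toggle clamp angle, rad; handle and arm are one rigid piece. 0 = clamped: arm (12 mm square) level, its foot (16 mm across, 80 mm from the hinge) on the coupon; -0.06 if the nest is empty. Starts near 1.75 = fully back, arm up to 80 mm above the hinge, leaning 10 deg from the nest. An over-centre spring drives it from 0.85 rad to either end with up to 1.1 N m and holds it there
- console: meter console, fixed to the bench, 140 mm wide: white box with a flat grey panel sloping 25 deg (140 x 154 mm), rising from its front (-x) to 103 mm at its back, the selector in the middle. On the panel round the knob: two dots and one long bar mark. Origin on the bench, 80 mm in front of (-x of) the knob's foot, z up. It may stand turned by up to 0.3 rad
- selector_grip (a point): on the selector knob's axis, 26 mm out from the panel; the axis meets the panel 70 mm above the bench and leans 25 deg towards the console's front. z out of the panel, x along the bar grip to its pointing end (white line), y across it; turns with the knob. Round skirt 38 mm across, up to 10 mm from the panel; bar grip 36 x 12 mm, from there to 34 mm
- selector (a joint): selector angle, rad, growing clockwise as seen facing the panel. Three click positions: 0 (first dot), 0.7 (second dot, pointer straight up the slope), 1.4 (long bar mark); springs to the nearest with up to about 0.06 N m; stops at -0.08 and 1.48. Starts at or between the two dots
- puck: bystander: loose plain aluminium disc, 40 mm across, 16 mm tall; origin at the centre of its underside
- bar: bystander: loose slim aluminium bar, 70 x 16 x 16 mm, long axis = its x; origin at the centre of its underside
- bottle_side: bystander: loose amber bottle, 54 mm across, 125 mm tall, on the left side of the bench; origin at the centre of its underside
- bottle_far: bystander: loose amber bottle, 64 mm across, 155 mm tall, at the far side; origin at the centre of its underside
- beaker: bystander: loose glass beaker, 66 mm across, 85 mm tall, at the far side; origin at the centre of its underside
- dish: bystander: loose white shallow dish, 90 mm across, 18 mm tall, at the far side; origin at the centre of its underside

How it is judged (in metres and radians):
On the way, in this order (a step that is already met when the one before it is completed fails the run):
1. the coupon lies flat in the nest with the clamp still back (horizontal distance between coupon and nest below 0.006 m and z of coupon in the frame of nest between -0.003 and 0.003 m and angle between the x axis of coupon and the x axis of nest, either way round below 0.2 rad and angle between coupon's own z axis and vertical below 0.1 rad and value of joint clamp above 0.5 rad), for 0.1 s.
2. the clamp is over centre and down on the coupon in the nest (horizontal distance between coupon and nest below 0.006 m and z of coupon in the frame of nest between -0.003 and 0.003 m and angle between the x axis of coupon and the x axis of nest, either way round below 0.2 rad and angle between coupon's own z axis and vertical below 0.1 rad and value of joint clamp between -0.035 and 0.05 rad), for 0.2 s.
3. the selector is on the long bar mark while the coupon is clamped (all of step 2 and value of joint selector between 1.25 and 1.6 rad), for 0.2 s.
4. the clamp is swung fully back (value of joint clamp above 1.6 rad), for 0.1 s.
At the end, for the whole second after the job is handed in: The coupon lies at rest flat on the nest floor (within 6 mm of its centre and 3 mm in height, long sides within 0.2 rad of the nest's), the clamp stands back beyond 1.6 rad, the selector reads 1.25 to 1.6 rad (the long bar mark) (horizontal distance between coupon and nest below 0.006 m and z of coupon in the frame of nest between -0.003 and 0.003 m and angle between the x axis of coupon and the x axis of nest, either way round below 0.2 rad and angle between coupon's own z axis and vertical below 0.1 rad and value of joint clamp above 1.6 rad and value of joint selector between 1.25 and 1.6 rad and linear speed of coupon below 0.02 m/s); the robot touches nothing.
It fails at once if one of the other loose things was moved more than 30 mm (distance of any of puck, bar, bottle_side, bottle_far, beaker, dish from where it was at the start of the episode above 0.03 m).
It fails at once if a bottle or the beaker was tipped over (angle between any of bottle_side, bottle_far, beaker's own z axis and vertical above 0.5 rad).
It also fails if it takes over 70 s, if anything falls off the work surface, if the arm or the gripper's body presses on something with over 40 N, if the wrist force passes 120 N, or if a joint passes its speed limit or range.

## Working session

There is one attempt and no reset: what is moved stays moved. The work goes in short steps, Python scripts to look and compute and a tool call to move; the robot and the scene stay as the last step left them, time stands still between calls to the robot, and variables do not carry over. Pictures are saved under pics/ and viewed, about 8 in all and at most 12, crops included, and the job is handed in when it is done.

Besides the shell and the picture viewer there is one more tool, called after ">>>" as name(argument=value, ...) on one line, values as JSON. carry_out: Moves the arm, as the interface text tells. Its arguments: {"type":"object","properties":{"plan":{"type":"array","items":{"type":"array"}},"grip_force":{"type":"number"}},"required":["plan"]}

```bash
mkdir -p pics; python3 - <<'E'
from plant import r
import cv2
for n in ("side","top"):
    cv2.imwrite(f"pics/{n}0.png",r.capture(n)[:,:,::-1])
    print(n,r.get_calibration(n))
print(r.get_state())
E
```

```text
side {'K': array([[408.0314908 ,   0.        , 319.85346825],
       [  0.        , 408.0314908 , 207.59275973],
       [  0.        ,   0.        ,   1.        ]]), 'rvec': array([ 0.33977918, -2.76982458,  1.21042755]), 'tvec': array([0.58607701, 0.12821063, 1.25269373])}
top {'K': array([[443.30037547,   0.        , 325.50517017],
       [  0.        , 443.30037547, 199.52102702],
       [  0.        ,   0.        ,   1.        ]]), 'rvec': array([ 2.12025701, -2.11552243,  0.1961581 ]), 'tvec': array([0.09698767, 0.62944889, 1.08292267])}
{'time_s': 0.1, 'joints': array([ 9.33986745e+01,  2.05874864e+01,  6.38967044e-01, -1.76516684e-02,
       -7.01381822e+01, -1.65077822e+01]), 'qd': array([ 0.08935414, -0.14535339,  0.06778928,  0.03333377,  0.00282171,
        0.0824725 ]), 'joint_torque': array([-1.17384821e-03, -5.84163523e+01,  2.93753850e+01,  7.01552600e+00,
        1.01980040e-02, -5.04897287e-05]), 'tcp_pos': array([0.15304818, 0.65723516, 0.40381428]), 'eef_rot': array([ 1.79912157e+02, -8.72745101e-03, -1.31151107e+01]), 'contact_force': array([ 0.54589074,  0.28613992, -1.27515364]), 'moment': array([-0.01657242,  0.03747263, -0.0260266 ]), 'gripper_width': 0.08786212415744175}
```

View pics/top0.png

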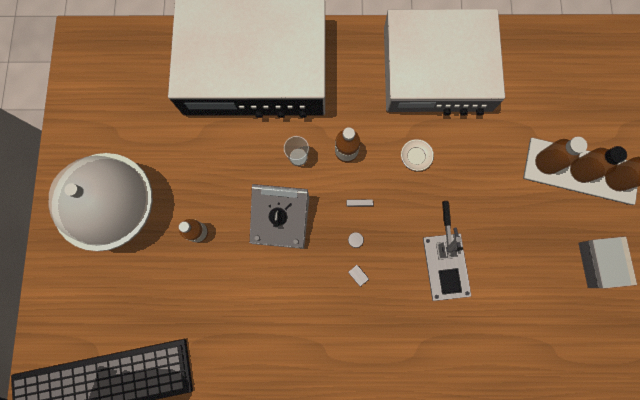

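View pics/side0.png

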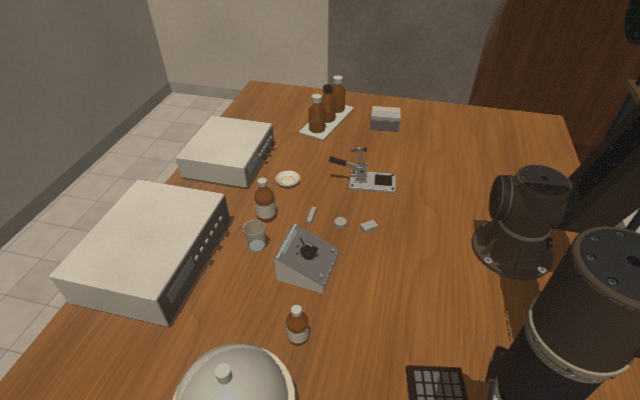

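```bash
cat > h.py <<'E'
import numpy as np, cv2
from plant import r
from scipy.spatial.transform import Rotation as Rot
C={n:r.get_calibration(n) for n in("side","top")}
def proj(n,P):
    c=C[n]; return cv2.projectPoints(np.float64(P).reshape(-1,1,3),c["rvec"],c["tvec"],c["K"],None)[0].reshape(-1,2)
def back(n,uv,z):
    c=C[n]; R=cv2.Rodrigues(c["rvec"])[0]; o=-R.T@c["tvec"]
    d=R.T@np.linalg.inv(c["K"])@np.array([*uv,1.0]); return o+d*(z-o[2])/d[2]
def crop(im,x,y,w,h,s):
    o=cv2.resize(im[y:y+h,x:x+w],None,fx=s,fy=s,interpolation=cv2.INTER_CUBIC)
    for i in range(-x%10,w,10):
        cv2.line(o,(i*s,0),(i*s,6),(0,0,255),1); cv2.putText(o,str(x+i),(i*s,16),0,.32,(0,0,255),1)
    for i in range(-y%10,h,10):
        cv2.line(o,(0,i*s),(6,i*s),(0,0,255),1); cv2.putText(o,str(y+i),(8,i*s+4),0,.32,(0,0,255),1)
    return o
def sheet(f,*cs):
    H=max(c.shape[0] for c in cs)
    cv2.imwrite(f,np.hstack([cv2.copyMakeBorder(c,0,H-c.shape[0],0,3,cv2.BORDER_CONSTANT) for c in cs]))
E
python3 - <<'E'
from h import *
t=cv2.imread("pics/top0.png"); s=cv2.imread("pics/side0.png")
sheet("pics/t1.png",crop(t,244,180,70,72,5),crop(t,342,192,35,98,5),crop(t,420,196,53,108,5))
sheet("pics/s1.png",crop(s,272,220,70,72,5),crop(s,300,200,82,35,5)) if 0 else cv2.imwrite("pics/s1.png",np.vstack([np.hstack([crop(s,270,222,80,70,5),crop(s,322,140,80,70,5)]),crop(s,300,200,160,40,5)]))
for uv in((278,216),(360,203),(356,240),(358,275),(450,281),(195,230),(348,150)): print(uv,back("top",uv,0).round(3))
print([ (n,-cv2.Rodrigues(C[n]["rvec"])[0].T@C[n]["tvec"]) for n in C])
E
```

```text
(278, 216) [ 0.595  0.227 -0.   ]
(360, 203) [0.632 0.005 0.   ]
(356, 240) [0.531 0.017 0.   ]
(358, 275) [0.439 0.013 0.   ]
(450, 281) [ 0.424 -0.228  0.   ]
(195, 230) [0.557 0.45  0.   ]
(348, 150) [0.781 0.037 0.   ]
[('side', array([0.36476715, 0.94928409, 0.94602878])), ('top', array([0.41165362, 0.09048144, 1.18350683]))]
```

View pics/t1.png

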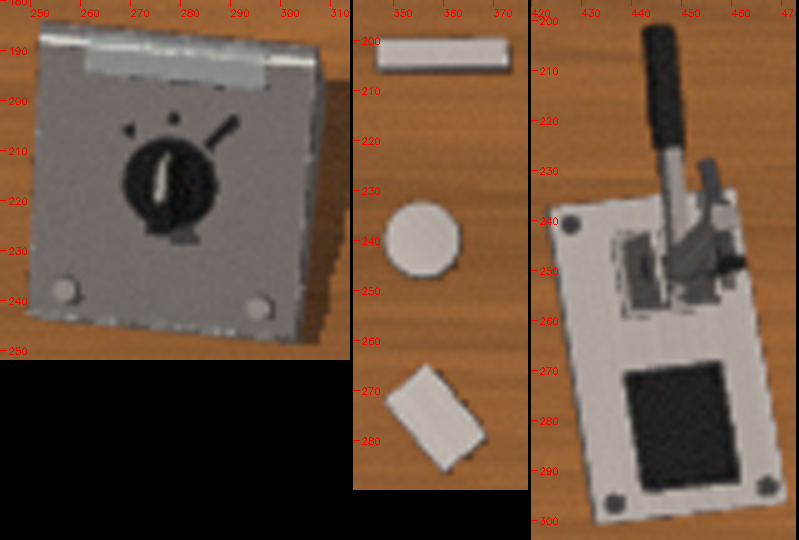

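View pics/s1.png

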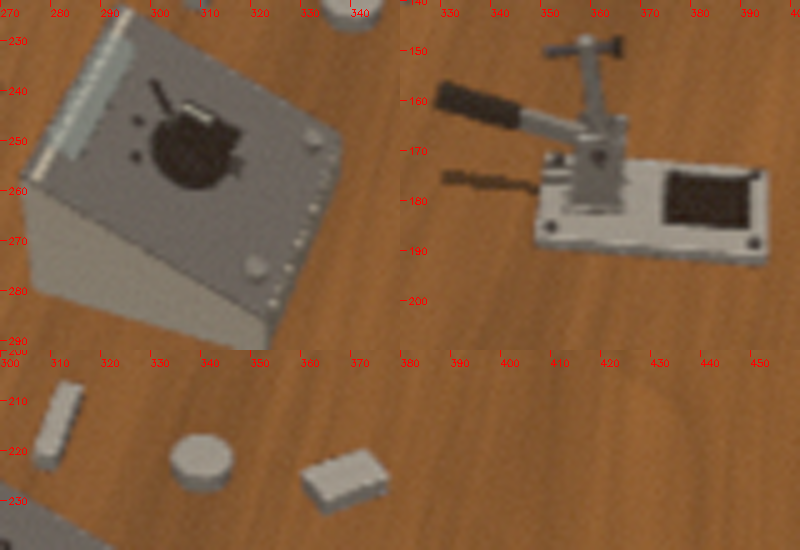

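```bash
cat >> h.py <<'E'
from scipy.optimize import least_squares
def T2(p,P):
    c,s=np.cos(p[2]),np.sin(p[2]); P=np.atleast_2d(P)
    return np.c_[p[0]+c*P[:,0]-s*P[:,1],p[1]+s*P[:,0]+c*P[:,1],P[:,2]]
def fit(n,P,uv,p0):
    q=least_squares(lambda p:(proj(n,T2(p,P))-uv).ravel(),p0); return q.x,np.abs(q.fun).max()
S,K_=np.sin(np.radians(25)),np.cos(np.radians(25))
def pan(u,v,w): # u up slope, v left, w out, from knob foot -> console frame
    return [0.08+u*K_-w*S, v, 0.07+u*S+w*K_]
E
python3 - <<'E'
from h import *
d=lambda L,ox,oy,x0:[((a-x0+.5)/5-.5+ox,(b+.5)/5-.5+oy) for a,b in L]
cp,e=fit("top",[[.024,.015,.016],[.024,-.015,.016],[-.024,-.015,.016],[-.024,.015,.016]],
 np.array(d([(387,401),(427,364),(486,435),(448,472)],342,192,353)),[.44,.01,.9]); print("coupon",cp,np.degrees(cp[2]),e)
fx=[[-.0825,-.05,.012],[-.0825,.05,.012],[.0825,.05,.012],[.0825,-.05,.012],[-.081,-.025,.027],[-.081,.025,.027],[-.019,.025,.027],[-.019,-.025,.027]]
fx=np.array(fx)
uv=np.array(d([(785,498),(597,522),(551,208),(735,190),(739,481),(644,491),(624,372),(721,362)],420,196,531))
f,e=fit("top",fx,uv,[.5,-.22,.1]);print("fix",f,np.degrees(f[2]),e); print((proj("top",T2(f,fx))-uv).round(1).tolist())
cn=[pan(-.077,.07,0),pan(-.077,-.07,0),pan(.077,.07,0),pan(.077,-.07,0)]
uvc=np.array(d([(27,315),(300,342),(40,38),(316,62)],244,180,0))
c,e=fit("top",cn,uvc,[.5,.2,0]);print("con",c,np.degrees(c[2]),e)
# side check
print("side fixture",proj("side",T2(f,fx)).round(0).tolist())
print("side coupon",proj("side",T2(cp,[[.024,.015,.016],[.024,-.015,.016],[-.024,-.015,.016],[-.024,.015,.016]])).round(1).tolist())
print("side con",proj("side",T2(c,cn)).round(1).tolist())
g=[-.05,.03]
print("nest",T2(f,[-.05,0,.022]),"hinge",T2(f,[.03,0,.062]),"knobgrip",T2(c,pan(0,0,.026)))
for th in (1.6,1.75): 
  a=np.radians(115)-th; G=T2(f,[.03+.098*np.cos(a),0,.062+.098*np.sin(a)]); print("grip",th,G,proj("top",G),proj("side",G))
for a in (0,.2,.35,.5,.7):
  P=T2(c,[pan(r_*np.cos(.7-a),r_*np.sin(.7-a),.034) for r_ in(0,.018)])
  print(a,proj("top",P).round(1).tolist(),proj("side",P).round(1).tolist())
np.savez("poses.npz",cp=cp,f=f,c=c)
E
```

```text
coupon [0.43802938 0.01278553 0.71536507] 40.987399356318704 0.6718539524198945
fix [ 0.46820581 -0.21677866  0.10216792] 5.8537904726587815 3.0138019703288137
[[-0.3, -1.3], [-1.2, -2.2], [-1.0, -2.9], [-0.4, -3.0], [0.9, 2.6], [0.4, 2.6], [0.8, 1.9], [0.7, 1.9]]
con [ 0.49991498  0.22675315 -0.08859748] -5.076261630639382 1.3919893235281222
side fixture [[394.0, 174.0], [393.0, 191.0], [347.0, 187.0], [349.0, 170.0], [394.0, 175.0], [394.0, 183.0], [376.0, 182.0], [377.0, 173.0]]
side coupon [[365.1, 229.6], [360.2, 223.7], [372.8, 218.9], [377.9, 224.7]]
side con [[324.8, 285.3], [339.9, 248.6], [275.8, 256.8], [295.0, 222.2]]
nest [[ 0.41846654 -0.22187817  0.022     ]] hinge [[ 0.49804938 -0.21371895  0.062     ]] knobgrip [[0.56865622 0.22064686 0.093564  ]]
grip 1.6 [[ 0.58756975 -0.20454088  0.10080548]] [[448.06442277 213.19469798]] [[338.46557218 157.39922426]]
grip 1.75 [[ 0.59233331 -0.2040525   0.08692185]] [[446.30368487 212.20153196]] [[337.00740214 160.49294692]]
0 [[275.6, 221.8], [271.2, 216.0]] [[314.0, 246.5], [308.3, 247.0]]
0.2 [[275.6, 221.8], [272.5, 215.4]] [[314.0, 246.5], [308.0, 245.8]]
0.35 [[275.6, 221.8], [273.5, 215.0]] [[314.0, 246.5], [308.0, 245.0]]
0.5 [[275.6, 221.8], [274.6, 214.8]] [[314.0, 246.5], [308.1, 244.2]]
0.7 [[275.6, 221.8], [276.0, 214.8]] [[314.0, 246.5], [308.4, 243.2]]
```

```bash
cat > fit2.py <<'E'
from h import *
d=lambda L,ox,oy,x0,y0=0:np.array([((a-x0+.5)/5-.5+ox,(b-y0+.5)/5-.5+oy) for a,b in L])
def joint(Pf,obs,p0,name):
    def res(p): return np.concatenate([(proj(n,T2(p[:3],Pf(p)[i]))-uv).ravel() for n,i,uv in obs])
    q=least_squares(res,p0,loss="soft_l1"); print(name,q.x.round(4),np.degrees(q.x[2]).round(2)); print(res(q.x).reshape(-1,2).round(1).tolist()); return q.x
plate=np.array([[-.0825,-.05,.012],[-.0825,.05,.012],[.0825,.05,.012],[.0825,-.05,.012]])
nest=np.array([[-.081,-.025,.027],[-.081,.025,.027],[-.019,.025,.027],[-.019,-.025,.027]])
ch=np.array([[.012,.016,.076],[.048,.016,.076]])
F=lambda p:np.vstack([plate+[p[3],0,0],nest])
f=joint(F,[("top",list(range(8)),d([(785,498),(597,522),(551,208),(735,190),(739,481),(644,491),(624,372),(721,362)],420,196,531)),
 ("side",list(range(8)),d([(766,168),(766,258),(537,240),(546,152),(748,176),(749,229),(664,223),(668,172)],322,140,400))],[.47,-.22,.1,-.01],"fix")
cn=np.array([pan(-.077,.07,0),pan(-.077,-.07,0),pan(.077,.07,0),pan(.077,-.07,0),pan(0,0,.010)])
c=joint(lambda p:cn,[("top",range(5),d([(27,315),(300,342),(40,38),(316,62),(170,184)],244,180,0)),
 ("side",range(4),d([(270,347-27),(342,137),(25,180),(130,8)],270,222,0))],[.5,.2,0],"con")
cp=np.array([[.024,.015,.016],[.024,-.015,.016],[-.024,-.015,.016],[-.024,.015,.016]])
k=joint(lambda p:cp,[("top",range(4),d([(387,401),(427,364),(486,435),(448,472)],342,192,353)),
 ("side",range(4),d([(324,500),(302,472),(366,449),(388,477)],300,200,0,350))],[.44,.01,.7],"coupon")
np.savez("poses.npz",cp=k,f=f,c=c)
print("nest",T2(f,[-.05,0,.022]),"hinge",T2(f,[.03,0,.062]),"knobgrip",T2(c,pan(0,0,.026)))
for th in (0,1.75): 
  a=np.radians(115)-th; G=T2(f,[.03+.098*np.cos(a),0,.062+.098*np.sin(a)]); print("grip",th,G,proj("top",G),proj("side",G))
print("skirt top, dots",proj("top",T2(c,pan(0,0,.010))),proj("top",T2(c,[pan(0,0,.034),pan(.018,0,.034)])))
E
python3 fit2.py
```

```text
fix [ 0.4741 -0.2155  0.1063 -0.0121] 6.09
[[-0.1, 1.1], [-0.9, 0.4], [-1.0, -0.4], [-0.4, -0.8], [0.4, 0.2], [-0.1, 0.3], [0.2, -0.4], [0.1, -0.4], [0.5, 0.6], [0.4, 0.0], [-0.6, -0.5], [-0.0, 0.1], [0.8, -0.3], [0.4, -2.3], [-0.1, -2.6], [-0.4, -1.0]]
con [ 0.5021  0.2277 -0.0918] -5.26
[[-0.1, 0.5], [-0.9, 0.2], [-0.2, -2.1], [0.2, -1.8], [-0.8, 1.8], [0.3, -0.2], [1.2, -0.3], [0.4, -0.8], [-1.2, -1.0]]
coupon [0.4384 0.0132 0.7057] 40.44
[[-0.6, -0.1], [0.1, -0.3], [0.5, -0.2], [-0.6, 0.0], [0.5, 0.1], [0.0, -0.3], [-0.0, -0.4], [0.5, -0.1]]
nest [[ 0.42435086 -0.22078699  0.022     ]] hinge [[ 0.50389959 -0.21230174  0.062     ]] knobgrip [[0.57077276 0.22132818 0.093564  ]]
grip 0 [[ 0.46271662 -0.21669462  0.15081816]] [[461.79493541 263.24791511]] [[375.56164586 148.51647969]]
grip 1.75 [[ 0.59814312 -0.20224903  0.08692185]] [[445.46842835 209.90972225]] [[335.29510969 160.55291541]]
skirt top, dots [[276.84510362 218.21965718]] [[275.36373913 220.95919815]
 [275.76912974 213.96562811]]
```

```bash
cat > pl.py <<'E'
from h import *
def down(yaw): return Rot.from_euler("xyz",[180,0,yaw],degrees=True)
def now():
    s=r.get_state(); Rm=Rot.from_euler("xyz",s["eef_rot"],degrees=True); return np.array(s["tcp_pos"]),Rm
def st():
    s=r.get_state(); p,R=now(); print("t",s["time_s"],"grasp",(p+.159*R.as_matrix()[:,2]).round(4),"rot",s["eef_rot"].round(2),"F",s["contact_force"].round(1),"M",s["moment"].round(2),"w",round(s["gripper_width"],4),"j",s["joints"].round(1))
def plan(segs,start=None):
    """segs: (grasp point, Rotation, hand, mm per row, settle rows); prints the rows"""
    p,R=start or now(); rows=[]
    for g,Rt,hand,v,n in segs:
        pt=np.array(g)-.159*Rt.as_matrix()[:,2]
        k=max(int(np.ceil(np.linalg.norm(pt-p)*1000/v)),int(np.ceil((R.inv()*Rt).magnitude()*57.296/6.9)),0)
        for i in range(k,0,-1):
            dp=(R.inv().apply(pt-p)/i).round(4); dr=((R.inv()*Rt).as_rotvec(degrees=True)/i).round(2)
            rows.append([dp.tolist(),dr.tolist(),hand]); p=p+R.apply(dp); R=R*Rot.from_rotvec(dr,degrees=True)
        rows+=[[[0,0,0],[0,0,0],hand]]*n
    for i in range(0,len(rows),12): print(str(rows[i:i+12]).replace(" ",""))
    return p,R
E
python3 - <<'E'
from pl import *
st()
plan([((.36,.42,.235),down(-70),100,33,0),((.438,.013,.11),down(-139.6),100,36,1)])
E
```

```text
t 0.1 grasp [0.153  0.657  0.2448] rot [ 1.7991e+02 -1.0000e-02 -1.3120e+01] F [ 0.5  0.3 -1.3] M [-0.02  0.04 -0.03] w 0.0879 j [ 93.4  20.6   0.6  -0.  -70.1 -16.5]
[[[0.0255,0.0184,0.001],[0.01,-0.01,5.69],100],[[0.0272,0.0158,0.001],[0.01,-0.0,5.69],100],[[0.0287,0.013,0.001],[0.01,-0.0,5.69],100],[[0.0298,0.0101,0.001],[0.01,-0.01,5.69],100],[[0.0307,0.0071,0.001],[0.01,-0.0,5.69],100],[[0.0312,0.004,0.001],[0.01,-0.01,5.69],100],[[0.0315,0.0009,0.001],[0.0,-0.0,5.69],100],[[0.0314,-0.0022,0.001],[0.01,-0.01,5.68],100],[[0.031,-0.0053,0.001],[0.0,-0.0,5.69],100],[[0.0304,-0.0084,0.001],[0.01,-0.01,5.68],100],[[0.0315,0.0051,0.0096],[0.0,0.0,5.35],100],[[0.0318,0.0021,0.0096],[0.0,0.0,5.35],100]]
[[[0.0319,-0.0009,0.0096],[0.0,0.0,5.35],100],[[0.0316,-0.0038,0.0096],[0.0,0.0,5.36],100],[[0.0311,-0.0068,0.0096],[0.0,0.0,5.35],100],[[0.0304,-0.0096,0.0096],[0.0,0.0,5.36],100],[[0.0294,-0.0124,0.0096],[0.0,0.0,5.35],100],[[0.0281,-0.0151,0.0096],[0.0,0.0,5.36],100],[[0.0265,-0.0177,0.0096],[0.0,0.0,5.35],100],[[0.0248,-0.0201,0.0096],[0.0,0.0,5.36],100],[[0.0228,-0.0223,0.0096],[0.0,0.0,5.35],100],[[0.0206,-0.0243,0.0097],[0.0,0.0,5.36],100],[[0.0181,-0.0261,0.0096],[0.0,0.0,5.35],100],[[0,0,0],[0,0,0],100]]
```

>>> carry_out(plan=[[[0.0255,0.0184,0.001],[0,0,5.69],100],[[0.0272,0.0158,0.001],[0,0,5.69],100],[[0.0287,0.013,0.001],[0,0,5.69],100],[[0.0298,0.0101,0.001],[0,0,5.69],100],[[0.0307,0.0071,0.001],[0,0,5.69],100],[[0.0312,0.004,0.001],[0,0,5.69],100],[[0.0315,0.0009,0.001],[0,0,5.69],100],[[0.0314,-0.0022,0.001],[0,0,5.69],100],[[0.031,-0.0053,0.001],[0,0,5.69],100],[[0.0304,-0.0084,0.001],[0,0,5.69],100],[[0.0315,0.0051,0.0096],[0,0,5.35],100],[[0.0318,0.0021,0.0096],[0,0,5.35],100]])

```text
time_s: 1.1
tcp_pos: [0.3728, 0.3562, 0.375]
eef_rot: [-180.0, 0.0, -81.0]
contact_force: [0.4, 0.1, -0.6]
gripper_width: 0.0532
```

>>> carry_out(plan=[[[0.0319,-0.0009,0.0096],[0,0,5.35],100],[[0.0316,-0.0038,0.0096],[0,0,5.36],100],[[0.0311,-0.0068,0.0096],[0,0,5.35],100],[[0.0304,-0.0096,0.0096],[0,0,5.36],100],[[0.0294,-0.0124,0.0096],[0,0,5.35],100],[[0.0281,-0.0151,0.0096],[0,0,5.36],100],[[0.0265,-0.0177,0.0096],[0,0,5.35],100],[[0.0248,-0.0201,0.0096],[0,0,5.36],100],[[0.0228,-0.0223,0.0096],[0,0,5.35],100],[[0.0206,-0.0243,0.0097],[0,0,5.36],100],[[0.0181,-0.0261,0.0096],[0,0,5.35],100],[[0,0,0],[0,0,0],100]])

```text
time_s: 2.1
tcp_pos: [0.4371, 0.0092, 0.2678]
eef_rot: [179.9, -0.2, -140.2]
contact_force: [-0.2, -0.3, 0.5]
gripper_width: 0.0532
```

```bash
python3 - <<'E'
from pl import *
st()
plan([((.4384,.0132,.06),down(-139.56),100,25,2)])
s=r.capture("side")[:,:,::-1].copy(); t=r.capture("top")[:,:,::-1].copy()
sheet("pics/a2.png",crop(s,270,195,130,100,3),crop(t,240,180,130,120,3))
E
```

```text
t 2.1 grasp [0.4365 0.0089 0.1088] rot [ 179.92   -0.23 -140.17] F [-0.2 -0.3  0.5] M [ 0.09 -0.11  0.  ] w 0.0532 j [ 27.2   6.4 -38.8  -0.  -45.1 -77.4]
[[[-0.0019,0.0011,0.0244],[0.04,-0.11,-0.3],100],[[-0.0018,0.0011,0.0244],[0.04,-0.12,-0.31],100],[[0,0,0],[0,0,0],100],[[0,0,0],[0,0,0],100]]
```

View pics/a2.png

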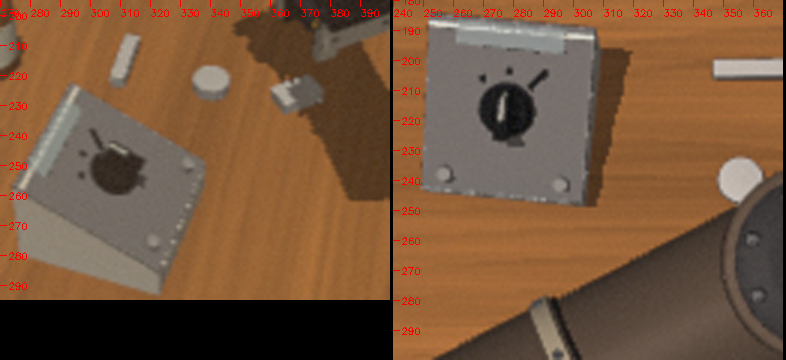

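>>> carry_out(plan=[[[-0.0019,0.0011,0.0244],[0,-0.1,-0.3],100],[[-0.0018,0.0011,0.0244],[0,-0.1,-0.3],100],[[0,0,0.02],[0,0,0],100],[[0,0,0.0155],[0,0,0],100],[[0,0,0],[0,0,0],100],[[0,0,0],[0,0,0],100]])

```text
time_s: 2.7
tcp_pos: [0.4395, 0.0182, 0.1854]
eef_rot: [180.0, 0.1, -138.9]
contact_force: [0.2, 0.3, 0.4]
gripper_width: 0.0535
```

```bash
python3 - <<'E'
from pl import *
st()
plan([((.4384,.0132,.0215),down(-139.56),100,25,2)])
s=r.capture("side")[:,:,::-1].copy()
cv2.imwrite("pics/a3.png",crop(s,335,180,75,60,9))
print(proj("side",T2([.4384,.0132,.7057],[[.024,.015,.016],[.024,-.015,.016],[-.024,-.015,.016],[-.024,.015,.016],[0,0,.016]])).round(1).tolist())
E
```

```text
t 2.7 grasp [0.4397 0.0184 0.0264] rot [ 1.7999e+02  1.1000e-01 -1.3888e+02] F [0.2 0.3 0.4] M [ 0.08 -0.13 -0.02] w 0.0535 j [ 28.2  14.8 -43.7  -0.1 -31.4 -77. ]
[[[0.0041,-0.0031,0.0049],[0.01,0.11,0.68],100],[[0,0,0],[0,0,0],100],[[0,0,0],[0,0,0],100]]
[[364.9, 229.7], [360.1, 223.7], [372.8, 219.0], [377.7, 224.9], [368.9, 224.3]]
```

View pics/a3.png

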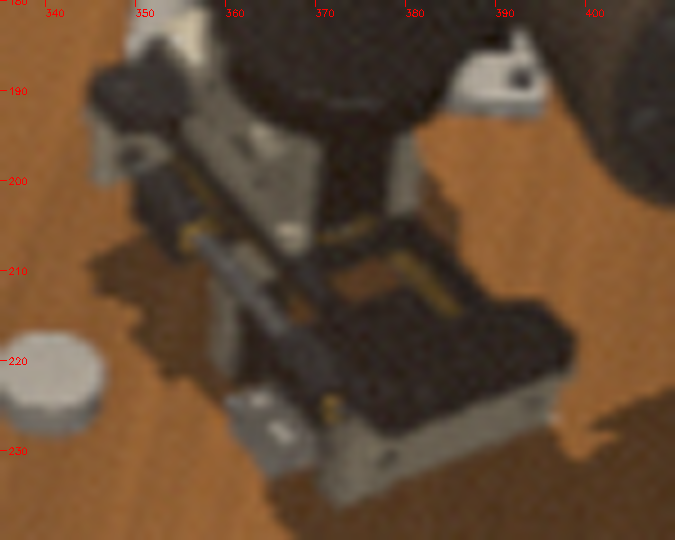

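>>> carry_out(plan=[[[0.0041,-0.0031,0.0045],[0,0,0.6],100],[[0,0,0],[0,0,0],100],[[0,0,0],[0,0,0],100],[[0,0,0],[0,0,0],255],[[0,0,0],[0,0,0],255],[[0,0,0],[0,0,0],255],[[0,0,0],[0,0,0],255],[[0,0,0],[0,0,0],255],[[0,0,0],[0,0,0],255]], grip_force=30)

```text
time_s: 3.5
tcp_pos: [0.4385, 0.0124, 0.1811]
eef_rot: [-180.0, 0.2, -139.6]
contact_force: [0.5, -0.5, 2.1]
gripper_width: 0.0295
```

```bash
python3 - <<'E'
from pl import *
st()
f=np.load("poses.npz")["f"]; n=T2(f,[-.05,0,.022])[0]; y=np.degrees(f[2])-180; print(n,y)
e=plan([((.4384,.0132,.11),down(-139.5),255,25,0),((n[0],n[1],.11),down(y),255,34,4)])
E
```

```text
t 3.5 grasp [0.4389 0.0127 0.0221] rot [-180.      0.21 -139.61] F [ 0.5 -0.5  2.1] M [0.13 0.12 0.01] w 0.0295 j [ 27.5  15.1 -44.1  -0.1 -30.6 -77.1]
[ 0.42435086 -0.22078699  0.022     ] -173.9114312552526
[[[-0.0002,0.0002,-0.022],[-0.0,0.05,-0.03],255],[[-0.0002,0.0002,-0.022],[-0.0,0.05,-0.03],255],[[-0.0001,0.0001,-0.022],[-0.0,0.05,-0.02],255],[[-0.0002,0.0002,-0.0219],[-0.0,0.06,-0.03],255],[[0.0232,-0.0241,-0.0],[-0.0,-0.0,4.92],255],[[0.0211,-0.026,-0.0],[-0.0,-0.0,4.92],255],[[0.0188,-0.0277,-0.0],[-0.0,-0.0,4.91],255],[[0.0163,-0.0293,-0.0],[-0.0,-0.0,4.92],255],[[0.0138,-0.0305,-0.0],[-0.0,-0.0,4.91],255],[[0.0111,-0.0316,-0.0],[-0.0,-0.0,4.92],255],[[0.0083,-0.0325,-0.0],[-0.0,-0.0,4.91],255],[[0,0,0],[0,0,0],255]]
[[[0,0,0],[0,0,0],255],[[0,0,0],[0,0,0],255],[[0,0,0],[0,0,0],255]]
```

>>> carry_out(plan=[[[-0.0002,0.0002,-0.022],[0,0.05,-0.03],255],[[-0.0002,0.0002,-0.022],[0,0.05,-0.03],255],[[-0.0001,0.0001,-0.022],[0,0.05,-0.02],255],[[-0.0002,0.0002,-0.0219],[0,0.06,-0.03],255],[[0.0232,-0.0241,0],[0,0,4.92],255],[[0.0211,-0.026,0],[0,0,4.92],255],[[0.0188,-0.0277,0],[0,0,4.91],255],[[0.0163,-0.0293,0],[0,0,4.92],255],[[0.0138,-0.0305,0],[0,0,4.91],255],[[0.0111,-0.0316,0],[0,0,4.92],255],[[0.0083,-0.0325,0],[0,0,4.91],255],[[0,0,0],[0,0,0],255]])

```text
time_s: 4.5
tcp_pos: [0.4237, -0.2248, 0.2685]
eef_rot: [-180.0, -0.1, -174.4]
contact_force: [1.3, 0.5, 0.6]
gripper_width: 0.0296
```

>>> carry_out(plan=[[[0,0,0.02],[0,0,0],255],[[0,0,0],[0,0,0],255],[[0,0,0],[0,0,0],255],[[0,0,0],[0,0,0],255]])

```text
time_s: 4.83
tcp_pos: [0.4245, -0.2205, 0.2492]
eef_rot: [-180.0, -0.0, -173.9]
contact_force: [0.3, 0.6, -1.1]
gripper_width: 0.0298
```

```bash
python3 - <<'E'
from pl import *
st()
f=np.load("poses.npz")["f"]; n=T2(f,[-.05,0,.022])[0]
s=r.capture("side")[:,:,::-1].copy(); t=r.capture("top")[:,:,::-1].copy()
sheet("pics/a4.png",crop(s,350,140,65,65,6),crop(t,425,245,60,65,6))
p,R=now(); g=p+.159*R.as_matrix()[:,2]
q=[g[0],g[1],np.radians(R.as_euler("xyz",degrees=True)[2]+180)]
b=g[2]-.0221
P=[[sx*.024,sy*.015,z+b] for z in(0,.016) for sx in(1,-1) for sy in(1,-1)]
print(b,"side pred coupon",proj("side",T2(q,P)).round(1).tolist()); print("pred nest block side",proj("side",T2(f,[[sx*.031-.05,sy*.025,.027] for sx in(1,-1) for sy in(1,-1)])).round(1).tolist())
E
```

```text
t 4.8333 grasp [ 0.4244 -0.2205  0.0902] rot [-1.7999e+02 -4.0000e-02 -1.7385e+02] F [ 0.3  0.6 -1.1] M [ 0.04 -0.17 -0.02] w 0.0298 j [ -3.8  11.7 -35.3   0.  -43.1 -80.1]
0.06847469624917285 side pred coupon [[377.3, 170.9], [377.6, 165.7], [391.1, 172.0], [391.2, 166.8], [377.7, 167.2], [378.0, 162.1], [391.6, 168.3], [391.7, 163.2]]
pred nest block side [[374.3, 181.6], [374.8, 173.0], [391.8, 183.1], [392.0, 174.5]]
```

View pics/a4.png

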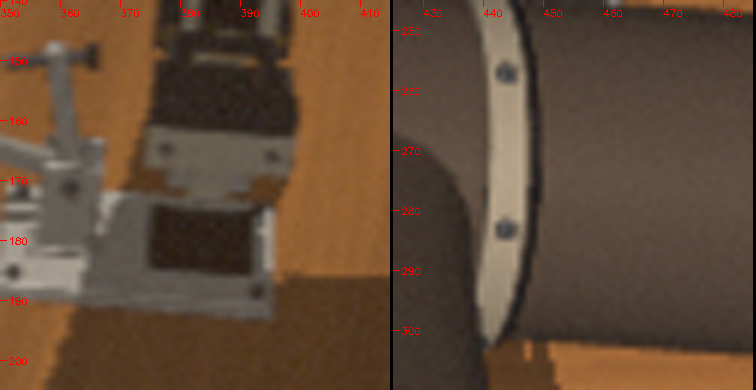

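>>> carry_out(plan=[[[0,0,0.018],[0,0,0],255],[[0,0,0.016],[0,0,0],255],[[0,0,0.002],[0,0,0],255],[[0,0,0.002],[0,0,0],255],[[0,0,0.002],[0,0,0],255],[[0,0,0.002],[0,0,0],255],[[0,0,0],[0,0,0],255],[[0,0,0],[0,0,0],255],[[0,0,0],[0,0,0],255]])

```text
time_s: 5.68
tcp_pos: [0.4245, -0.2208, 0.2073]
eef_rot: [-180.0, 0.0, -173.9]
contact_force: [0.9, 1.7, 0.4]
gripper_width: 0.0299
```

```bash
python3 -c "
from pl import *
st()"
```

```text
t 5.6833 grasp [ 0.4246 -0.2209  0.0483] rot [-1.7999e+02  3.0000e-02 -1.7391e+02] F [0.9 1.7 0.4] M [ 0.03 -0.16 -0.04] w 0.0299 j [ -3.9  15.5 -37.7   0.  -36.7 -80.1]
```

>>> carry_out(plan=[[[0,0,0.001],[0,0,0],255],[[0,0,0.001],[0,0,0],255],[[0,0,0.001],[0,0,0],255],[[0,0,0.0005],[0,0,0],255],[[0,0,0],[0,0,0],255],[[0,0,0],[0,0,0],255]])

```text
time_s: 6.18
tcp_pos: [0.4243, -0.2208, 0.2033]
eef_rot: [-180.0, -0.0, -173.9]
contact_force: [0.8, -0.1, -1.0]
gripper_width: 0.0299
```

```bash
python3 -c "
from pl import *
st()"
```

```text
t 6.1833 grasp [ 0.4243 -0.2209  0.0443] rot [-1.8000e+02 -2.0000e-02 -1.7391e+02] F [ 0.8 -0.1 -1. ] M [-0.19 -0.24  0.04] w 0.0299 j [ -3.9  15.9 -37.9   0.  -36.2 -80.1]
```

```bash
python3 - <<'E'
from pl import *
y=-173.91
p=np.array([.4243,-.2208,.0443]); R=down(y)
plan([((.4243,-.2208,.20),down(y),125,38,0),((.600,-.203,.20),down(y),125,38,0),((.600,-.2035,.089),down(y),125,30,3)],(p-.159*R.as_matrix()[:,2],R))
E
```

```text
[[[-0.0,0.0,-0.0311],[0.0,0.0,0.0],125],[[-0.0,0.0,-0.0312],[0.0,0.0,0.0],125],[[-0.0,0.0,-0.0311],[0.0,0.0,0.0],125],[[-0.0,0.0,-0.0311],[0.0,0.0,0.0],125],[[-0.0,0.0,-0.0312],[0.0,0.0,0.0],125],[[-0.0353,-0.0002,0.0],[0.0,0.0,0.0],125],[[-0.0353,-0.0002,0.0],[0.0,0.0,0.0],125],[[-0.0353,-0.0002,0.0],[0.0,0.0,0.0],125],[[-0.0353,-0.0002,0.0],[0.0,0.0,0.0],125],[[-0.0354,-0.0001,0.0],[0.0,0.0,0.0],125],[[0.0,-0.0001,0.0278],[0.0,0.0,0.0],125],[[0.0,-0.0001,0.0277],[0.0,0.0,0.0],125]]
[[[0.0,-0.0002,0.0278],[0.0,0.0,0.0],125],[[0.0001,-0.0001,0.0277],[0.0,0.0,0.0],125],[[0,0,0],[0,0,0],125],[[0,0,0],[0,0,0],125],[[0,0,0],[0,0,0],125]]
```

>>> carry_out(plan=[[[0,0,0],[0,0,0],125],[[0,0,0],[0,0,0],125],[[0,0,0],[0,0,0],125],[[0,0,-0.01],[0,0,0],125],[[0,0,-0.02],[0,0,0],125],[[0,0,-0.02],[0,0,0],125],[[0,0,0],[0,0,0],125]])

```text
time_s: 6.77
tcp_pos: [0.4257, -0.221, 0.2567]
eef_rot: [-179.9, 0.3, -173.9]
contact_force: [1.0, 0.8, 1.3]
gripper_width: 0.0447
```

```bash
python3 - <<'E'
from pl import *
st()
s=r.capture("side")[:,:,::-1].copy()
f=np.load("poses.npz")["f"]
P=[[sx*.024-.05,sy*.015,z] for z in(.038,) for sx in(1,-1) for sy in(1,-1)]
print(proj("side",T2(f,P)).round(1).tolist())
cv2.imwrite("pics/a5.png",crop(s,325,135,80,60,8))
E
```

```text
t 6.7667 grasp [ 0.4265 -0.2212  0.0977] rot [-179.9     0.28 -173.86] F [1.  0.8 1.3] M [ 0.05 -0.29  0.02] w 0.0447 j [ -3.8  11.1 -34.8   0.1 -43.8 -80.1]
[[376.6, 177.6], [376.9, 172.5], [390.2, 178.8], [390.3, 173.6]]
```

View pics/a5.png

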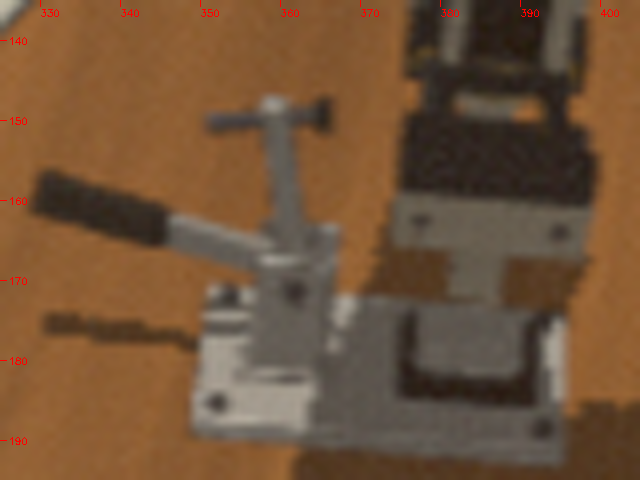

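>>> carry_out(plan=[[[0,0,-0.035],[0,0,0],125],[[0,0,-0.035],[0,0,0],125],[[0,0,-0.036],[0,0,0],125],[[-0.0353,-0.0002,0],[0,0,0],125],[[-0.0353,-0.0002,0],[0,0,0],125],[[-0.0353,-0.0002,0],[0,0,0],125],[[-0.0353,-0.0002,0],[0,0,0],125],[[-0.0354,-0.0001,0],[0,0,0],125],[[0,0,0],[0,0,0],125],[[0,0,0],[0,0,0],125],[[0,0,0.0277],[0,0,0],125],[[0,0,0.0277],[0,0,0],125]])

```text
time_s: 7.82
tcp_pos: [0.5999, -0.203, 0.3043]
eef_rot: [-180.0, 0.2, -173.9]
contact_force: [0.7, 0.5, -0.7]
gripper_width: 0.0447
```

>>> carry_out(plan=[[[0,0,0.0278],[0,0,0],125],[[0,-0.0005,0.0278],[0,0,0],125],[[0,0,0],[0,0,0],125],[[0,0,0],[0,0,0],125],[[0,0,0],[0,0,0],125],[[0,0,0],[0,0,0],255],[[0,0,0],[0,0,0],255],[[0,0,0],[0,0,0],255],[[0,0,0],[0,0,0],255],[[0,0,0],[0,0,0],255]], grip_force=25)

```text
time_s: 8.65
tcp_pos: [0.6002, -0.2035, 0.249]
eef_rot: [-180.0, 0.0, -173.9]
contact_force: [-0.6, 0.4, -0.7]
gripper_width: 0.0168
```

```bash
python3 - <<'E'
from pl import *
st()
f=np.load("poses.npz")["f"]
R=now()[1]; g=now()[0]+.159*R.as_matrix()[:,2]; h=T2(f,[.03,0,.062])[0]
d=g-h; u=np.array([np.cos(f[2]),np.sin(f[2]),0]); 
print("along",d@u,"lat",d@[-u[1],u[0],0],"z",d[2],"ang",np.degrees(np.arctan2(d[2],d@u)),"r",np.hypot(d@u,d[2]))
E
```

```text
t 8.65 grasp [ 0.6003 -0.2035  0.09  ] rot [-1.7998e+02  5.0000e-02 -1.7390e+02] F [-0.6  0.4 -0.7] M [ 0.03 -0.08  0.01] w 0.0168 j [ -1.1  24.4 -15.6   0.  -50.  -82.8]
along 0.0967886889616889 lat -0.001473033539859548 z 0.02798661727478874 ang 16.127317151535653 r 0.10075366523064093
```

```bash
cat > arc.py <<'E'
import sys; from pl import *
a0,a1,n=map(float,sys.argv[1:4]); rr=.1008
a=np.radians(np.linspace(a0,a1,int(n)+1)); X=rr*np.cos(a); Z=rr*np.sin(a)
rows=[[[round(-(X[i+1]-X[i]),4),0,round(-(Z[i+1]-Z[i]),4)],[0,0,0],255] for i in range(int(n))]
for i in range(0,len(rows),12): print(str(rows[i:i+12]).replace(" ",""))
E
python3 arc.py 16.1 115 21
```

```text
[[[np.float64(0.0026),0,np.float64(-0.0079)],[0,0,0],255],[[np.float64(0.0033),0,np.float64(-0.0076)],[0,0,0],255],[[np.float64(0.0039),0,np.float64(-0.0073)],[0,0,0],255],[[np.float64(0.0045),0,np.float64(-0.007)],[0,0,0],255],[[np.float64(0.005),0,np.float64(-0.0066)],[0,0,0],255],[[np.float64(0.0055),0,np.float64(-0.0062)],[0,0,0],255],[[np.float64(0.006),0,np.float64(-0.0057)],[0,0,0],255],[[np.float64(0.0065),0,np.float64(-0.0052)],[0,0,0],255],[[np.float64(0.0069),0,np.float64(-0.0046)],[0,0,0],255],[[np.float64(0.0072),0,np.float64(-0.004)],[0,0,0],255],[[np.float64(0.0075),0,np.float64(-0.0034)],[0,0,0],255],[[np.float64(0.0078),0,np.float64(-0.0028)],[0,0,0],255]]
[[[np.float64(0.008),0,np.float64(-0.0021)],[0,0,0],255],[[np.float64(0.0081),0,np.float64(-0.0015)],[0,0,0],255],[[np.float64(0.0082),0,np.float64(-0.0008)],[0,0,0],255],[[np.float64(0.0083),0,np.float64(-0.0001)],[0,0,0],255],[[np.float64(0.0083),0,np.float64(0.0005)],[0,0,0],255],[[np.float64(0.0082),0,np.float64(0.0012)],[0,0,0],255],[[np.float64(0.0081),0,np.float64(0.0019)],[0,0,0],255],[[np.float64(0.0079),0,np.float64(0.0026)],[0,0,0],255],[[np.float64(0.0076),0,np.float64(0.0032)],[0,0,0],255]]
```

>>> carry_out(plan=[[[0,0,0],[0,0,0],255],[[0,0,0],[0,0,0],255]])

```text
time_s: 8.82
tcp_pos: [0.6002, -0.2036, 0.2488]
eef_rot: [-180.0, 0.0, -173.9]
contact_force: [0.2, -0.7, 2.8]
gripper_width: 0.0134
```

Gripped the handle (13.4 mm). Swing.

>>> carry_out(plan=[[[0.0026,0,-0.0079],[0,0,0],255],[[0.0033,0,-0.0076],[0,0,0],255],[[0.0039,0,-0.0073],[0,0,0],255],[[0.0045,0,-0.007],[0,0,0],255],[[0.005,0,-0.0066],[0,0,0],255],[[0.0055,0,-0.0062],[0,0,0],255],[[0.006,0,-0.0057],[0,0,0],255],[[0.0065,0,-0.0052],[0,0,0],255]])

```text
time_s: 9.48
tcp_pos: [0.5644, -0.2075, 0.3016]
eef_rot: [-180.0, 0.2, -173.9]
contact_force: [8.0, -2.9, -9.2]
gripper_width: 0.014
```

>>> carry_out(plan=[[[0.0069,0,-0.0046],[0,0,0],255],[[0.0072,0,-0.004],[0,0,0],255],[[0.0075,0,-0.0034],[0,0,0],255],[[0.0078,0,-0.0028],[0,0,0],255],[[0.008,0,-0.0021],[0,0,0],255],[[0.0081,0,-0.0015],[0,0,0],255],[[0.0082,0,-0.0008],[0,0,0],255],[[0.0083,0,-0.0001],[0,0,0],255],[[0.0083,0,0.0005],[0,0,0],255],[[0.0082,0,0.0012],[0,0,0],255],[[0.0081,0,0.0019],[0,0,0],255],[[0,0,0],[0,0,0],255]])

```text
time_s: 10.48
tcp_pos: [0.4748, -0.2174, 0.3186]
eef_rot: [-179.9, -0.1, -173.9]
contact_force: [-8.6, -3.7, 10.4]
gripper_width: 0.0142
```

>>> carry_out(plan=[[[0.0079,0,0.0026],[0,0,0],255],[[0.0076,0,0.0032],[0,0,0],255],[[0,0,0],[0,0,0],255],[[0,0,0],[0,0,0],255],[[0,0,0],[0,0,0],255]])

```text
time_s: 10.9
tcp_pos: [0.459, -0.2192, 0.3118]
eef_rot: [-180.0, -0.3, -173.9]
contact_force: [-9.5, -6.0, 7.5]
gripper_width: 0.0137
```

```bash
python3 -c "
from pl import *
st()"
```

```text
t 10.9 grasp [ 0.4581 -0.2194  0.1528] rot [-179.97   -0.33 -173.95] F [-9.5 -6.   7.5] M [-2.2   3.14  0.1 ] w 0.0137 j [ -3.3   9.8 -27.4   0.1 -53.1 -80.7]
```

>>> carry_out(plan=[[[0,0,0],[0,0,0],125],[[0,0,0],[0,0,0],125],[[0,0,0],[0,0,0],125],[[0,0,-0.015],[0,0,0],125],[[0,0,-0.03],[0,0,0],125],[[0,0,-0.04],[0,0,0],125],[[0,0,-0.02],[0,0,0],125],[[0,0,0],[0,0,0],125],[[0,0,0],[0,0,0],125],[[0,0,0],[0,0,0],125]])

```text
time_s: 11.73
tcp_pos: [0.4613, -0.218, 0.4162]
eef_rot: [180.0, -0.0, -173.9]
contact_force: [-1.1, 0.3, -0.4]
gripper_width: 0.0445
```

```bash
python3 - <<'E'
from pl import *
st()
s=r.capture("side")[:,:,::-1].copy(); t=r.capture("top")[:,:,::-1].copy()
A=crop(s,285,230,45,35,11); B=crop(t,258,196,45,38,11); D=crop(s,340,140,60,55,5); B=B[:,:495]
D=cv2.resize(D,(300,275)); 
W=np.zeros((385+418,495,3),np.uint8); W[:385]=A[:385,:495]; W[385:]=B[:418]
W=cv2.resize(W,None,fx=.745,fy=.745,interpolation=cv2.INTER_AREA)
O=np.zeros((600,369+305,3),np.uint8); O[:W.shape[0],:369]=W[:600,:369]; O[:275,372:672]=D
cv2.imwrite("pics/a6.png",O)
c=np.load("poses.npz")["c"]
names=["foot","skirt top","grip top c","grip tip .7"]
P=T2(c,[pan(0,0,0),pan(0,0,.010),pan(0,0,.034),pan(.018,0,.034)])
for n in("side","top"): print(n,list(zip(names,proj(n,P).round(1).tolist())))
E
```

```text
t 11.7333 grasp [ 0.4612 -0.2179  0.2572] rot [ 1.7997e+02 -3.0000e-02 -1.7391e+02] F [-1.1  0.3 -0.4] M [ 0.04 -0.11 -0.06] w 0.0445 j [ -3.2   4.5 -18.7  -0.  -66.9 -80.7]
side [('foot', [308.6, 252.6]), ('skirt top', [309.9, 250.8]), ('grip top c', [313.2, 246.5]), ('grip tip .7', [307.6, 243.2])]
top [('foot', [277.4, 217.1]), ('skirt top', [276.8, 218.2]), ('grip top c', [275.4, 221.0]), ('grip tip .7', [275.8, 214.0])]
```

View pics/a6.png

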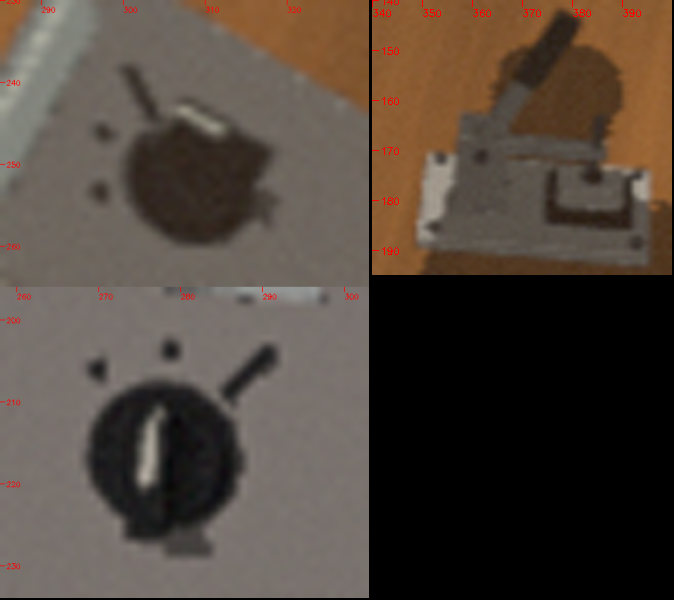

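```bash
cat >> pl.py <<'E'
c=np.load("poses.npz")["c"].copy()
c[0]+=.003
def kn(w): return T2(c,pan(0,0,w))[0]
def Rk(extra=0):
    y=c[2]; n=kn(1)-kn(0); u=np.array([np.cos(y)*K_,np.sin(y)*K_,S]); z=-n
    return Rot.from_matrix(np.c_[u,np.cross(z,u),z])*Rot.from_euler("z",extra,degrees=True)
E
python3 - <<'E'
from pl import *
p,R=now(); print(kn(.033),Rk().as_euler("xyz",degrees=True))
plan([((.49,-.1,.26),down(-120),125,36,0),((.52,.1,.25),down(-50),125,36,0),(kn(.10),Rk(),125,36,4)],(p,R))
E
```

```text
[0.57082688 0.22159932 0.09990816] [180.        -25.         -5.2588128]
[[[-0.0051,0.0143,-0.0004],[0.01,-0.01,-6.74],125],[[-0.0068,0.0136,-0.0004],[0.01,-0.01,-6.74],125],[[-0.0083,0.0127,-0.0004],[0.01,-0.01,-6.74],125],[[-0.0098,0.0116,-0.0004],[0.01,-0.01,-6.74],125],[[-0.0111,0.0104,-0.0005],[0.01,-0.01,-6.74],125],[[-0.0122,0.0091,-0.0004],[0.01,-0.01,-6.74],125],[[-0.0131,0.0075,-0.0005],[0.02,-0.01,-6.73],125],[[-0.014,0.006,-0.0004],[0.01,-0.02,-6.74],125],[[-0.0171,0.0067,0.0009],[0.0,0.0,-6.36],125],[[-0.0177,0.0048,0.0009],[0.0,0.0,-6.36],125],[[-0.0182,0.0028,0.0009],[0.0,0.0,-6.36],125],[[-0.0184,0.0008,0.0009],[0.0,0.0,-6.36],125]]
[[[-0.0183,-0.0013,0.0009],[-0.0,0.0,-6.37],125],[[-0.0181,-0.0033,0.0009],[-0.0,0.0,-6.36],125],[[-0.0176,-0.0053,0.0009],[-0.0,0.0,-6.37],125],[[-0.0169,-0.0072,0.0009],[-0.0,0.0,-6.36],125],[[-0.016,-0.009,0.0009],[-0.0,0.0,-6.37],125],[[-0.0149,-0.0108,0.0009],[-0.0,0.0,-6.36],125],[[-0.0137,-0.0124,0.001],[-0.0,0.0,-6.37],125],[[-0.016,-0.0062,0.013],[1.22,2.96,-5.5],125],[[-0.016,-0.0075,0.0123],[1.22,2.96,-5.5],125],[[-0.0159,-0.0088,0.0117],[1.22,2.96,-5.5],125],[[-0.0156,-0.01,0.0111],[1.22,2.97,-5.5],125],[[-0.0151,-0.0113,0.0105],[1.22,2.96,-5.5],125]]
[[[-0.0145,-0.0125,0.01],[1.22,2.97,-5.51],125],[[-0.0137,-0.0136,0.0096],[1.22,2.96,-5.5],125],[[-0.0129,-0.0148,0.0092],[1.21,2.97,-5.51],125],[[0,0,0],[0,0,0],125],[[0,0,0],[0,0,0],125],[[0,0,0],[0,0,0],125],[[0,0,0],[0,0,0],125]]
```

>>> carry_out(plan=[[[-0.0051,0.0143,-0.0004],[0,0,-6.74],125],[[-0.0068,0.0136,-0.0004],[0,0,-6.74],125],[[-0.0083,0.0127,-0.0004],[0,0,-6.74],125],[[-0.0098,0.0116,-0.0004],[0,0,-6.74],125],[[-0.0111,0.0104,-0.0005],[0,0,-6.74],125],[[-0.0122,0.0091,-0.0004],[0,0,-6.74],125],[[-0.0131,0.0075,-0.0005],[0,0,-6.73],125],[[-0.014,0.006,-0.0004],[0,0,-6.74],125],[[-0.0171,0.0067,0.0009],[0,0,-6.36],125],[[-0.0177,0.0048,0.0009],[0,0,-6.36],125],[[-0.0182,0.0028,0.0009],[0,0,-6.36],125],[[-0.0184,0.0008,0.0009],[0,0,-6.36],125]])

```text
time_s: 12.83
tcp_pos: [0.501, -0.0265, 0.4153]
eef_rot: [179.9, -0.0, -94.2]
contact_force: [-0.1, -0.1, -0.4]
gripper_width: 0.0446
```

>>> carry_out(plan=[[[-0.0183,-0.0013,0.0009],[0,0,-6.37],125],[[-0.0181,-0.0033,0.0009],[0,0,-6.36],125],[[-0.0176,-0.0053,0.0009],[0,0,-6.37],125],[[-0.0169,-0.0072,0.0009],[0,0,-6.36],125],[[-0.016,-0.009,0.0009],[0,0,-6.37],125],[[-0.0149,-0.0108,0.0009],[0,0,-6.36],125],[[-0.0137,-0.0124,0.001],[0,0,-6.37],125],[[-0.016,-0.0062,0.013],[1.22,2.96,-5.5],125],[[-0.016,-0.0075,0.0123],[1.22,2.96,-5.5],125],[[-0.0159,-0.0088,0.0117],[1.22,2.96,-5.5],125],[[-0.0156,-0.01,0.0111],[1.22,2.97,-5.5],125],[[-0.0151,-0.0113,0.0105],[1.22,2.96,-5.5],125]])

```text
time_s: 13.83
tcp_pos: [0.4918, 0.1824, 0.3435]
eef_rot: [-177.7, -15.7, -22.3]
contact_force: [0.9, -1.3, 0.6]
gripper_width: 0.0447
```

>>> carry_out(plan=[[[-0.0145,-0.0125,0.01],[1.22,2.97,-5.51],125],[[-0.0137,-0.0136,0.0096],[1.22,2.96,-5.5],125],[[-0.0129,-0.0148,0.0092],[1.21,2.97,-5.51],125],[[0,0,0],[0,0,0],125],[[0,0,0],[0,0,0],125],[[0,0,0],[0,0,0],125],[[0,0,0],[0,0,0],125]])

```text
time_s: 14.42
tcp_pos: [0.4792, 0.2255, 0.31]
eef_rot: [-179.7, -24.5, -6.9]
contact_force: [-1.4, 0.7, 0.4]
gripper_width: 0.0446
```

```bash
python3 - <<'E'
from pl import *
st(); print(kn(.1),Rk().as_euler("xyz",degrees=True))
plan([(kn(.055),Rk(),125,20,4)])
E
```

```text
t 14.4167 grasp [0.5447 0.2184 0.1653] rot [-179.71  -24.5    -6.89] F [-1.4  0.7  0.4] M [0.15 1.29 0.02] w 0.0446 j [ 46.9   6.2 -49.7  47.6 -26.7  -5.4]
[0.54263064 0.22419456 0.16063078] [180.        -25.         -5.2588128]
[[[-0.0018,-0.0016,0.016],[0.13,0.17,-0.49],125],[[-0.0018,-0.0015,0.0161],[0.13,0.17,-0.5],125],[[-0.0019,-0.0015,0.016],[0.13,0.16,-0.49],125],[[0,0,0],[0,0,0],125],[[0,0,0],[0,0,0],125],[[0,0,0],[0,0,0],125],[[0,0,0],[0,0,0],125]]
```

>>> carry_out(plan=[[[-0.0018,-0.0016,0.016],[0.13,0.17,-0.49],125],[[-0.0018,-0.0015,0.016],[0.13,0.17,-0.5],125],[[-0.0019,-0.0015,0.016],[0.13,0.16,-0.49],125],[[0,0,0],[0,0,0],125],[[0,0,0],[0,0,0],125],[[0,0,0],[0,0,0],125],[[0,0,0],[0,0,0],125]])

```text
time_s: 15.0
tcp_pos: [0.4946, 0.2288, 0.265]
eef_rot: [-180.0, -25.1, -5.2]
contact_force: [0.8, -0.7, -0.3]
gripper_width: 0.0446
```

```bash
python3 - <<'E'
from pl import *
st(); print(kn(.055))
plan([(kn(.034),Rk(),125,7,3)])
E
```

```text
t 15.0 grasp [0.5618 0.2228 0.1211] rot [-179.96  -25.1    -5.24] F [ 0.8 -0.7 -0.3] M [0.13 1.37 0.01] w 0.0446 j [ 37.4  10.5 -54.6  71.2 -17.6 -20.2]
[0.56156842 0.22245149 0.11984693]
[[[-0.0001,0.0001,0.0055],[-0.01,-0.03,0.0],125],[[-0.0001,0.0,0.0055],[-0.01,-0.02,0.01],125],[[-0.0001,0.0001,0.0055],[-0.02,-0.03,0.0],125],[[-0.0001,0.0,0.0055],[-0.01,-0.02,0.01],125],[[0,0,0],[0,0,0],125],[[0,0,0],[0,0,0],125],[[0,0,0],[0,0,0],125]]
```

>>> carry_out(plan=[[[0,0,0.0055],[0,0,0],125],[[0,0,0.0055],[0,0,0],125],[[0,0,0],[0,0,0],125],[[0,0,0.0055],[0,0,0],125],[[0,0,0.0055],[0,0,0],125],[[0,0,0],[0,0,0],125],[[0,0,0],[0,0,0],125],[[0,0,0],[0,0,0],125]])

```text
time_s: 15.67
tcp_pos: [0.5035, 0.228, 0.2446]
eef_rot: [180.0, -25.1, -5.1]
contact_force: [0.5, 0.2, 0.0]
gripper_width: 0.0444
```

```bash
python3 - <<'E'
from pl import *
st(); print(kn(.034))
s=r.capture("side")[:,:,::-1].copy()
cv2.imwrite("pics/a7.png",crop(s,270,200,70,60,9))
E
```

```text
t 15.6667 grasp [0.5706 0.2219 0.1006] rot [179.96 -25.08  -5.11] F [0.5 0.2 0. ] M [ 0.11  1.43 -0.04] w 0.0444 j [ 30.8  12.6 -55.7  86.4 -14.5 -29.5]
[0.57040604 0.22163806 0.10081446]
```

View pics/a7.png

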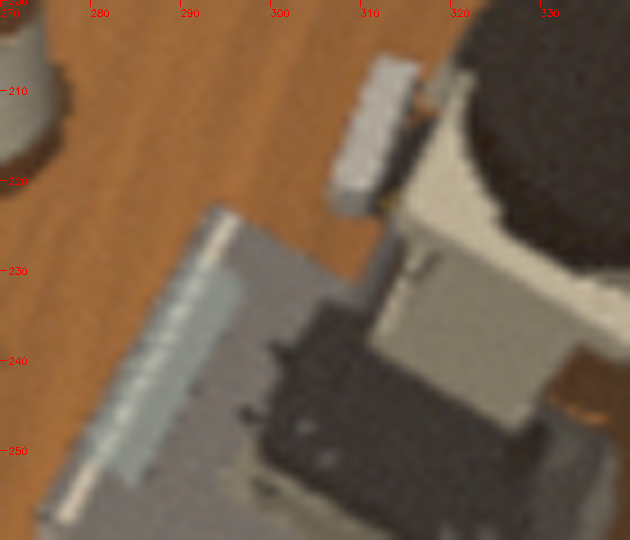

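>>> carry_out(plan=[[[0,0,0],[0,0,0],255],[[0,0,0],[0,0,0],255],[[0,0,0],[0,0,0],255],[[0,0,0],[0,0,0],255],[[0,0,0],[0,0,0],255],[[0,0,0],[0,0,0],255],[[0,0,0],[0,0,0],255],[[0,0,0],[0,0,0],255]], grip_force=15)

```text
time_s: 16.38
tcp_pos: [0.5033, 0.2271, 0.2438]
eef_rot: [179.8, -25.1, -5.1]
contact_force: [-2.6, -5.7, 4.3]
gripper_width: 0.0118
```

```bash
python3 -c "
from pl import *
st()"
```

```text
t 16.3833 grasp [0.5703 0.2207 0.0998] rot [179.85 -25.05  -5.13] F [-2.6 -5.7  4.3] M [-1.55  1.7  -0.86] w 0.0118 j [ 30.7  12.7 -55.8  86.6 -14.5 -29.6]
```

>>> carry_out(plan=[[[0,0.001,0],[0,0,4],255],[[0,0,0],[0,0,5],255],[[0,0,0],[0,0,5],255],[[0,0,0],[0,0,5],255],[[0,0,0],[0,0,5],255],[[0,0,0],[0,0,5],255],[[0,0,0],[0,0,5],255],[[0,0,0],[0,0,5],255],[[0,0,0],[0,0,2],255],[[0,0,0],[0,0,0],255],[[0,0,0],[0,0,0],255],[[0,0,0],[0,0,0],255]])

```text
time_s: 17.38
tcp_pos: [0.5033, 0.2269, 0.2439]
eef_rot: [-163.0, -18.7, -48.8]
contact_force: [1.1, -1.6, 0.6]
gripper_width: 0.0119
```

```bash
python3 - <<'E'
from pl import *
st()
R=now()[1]; print((Rk().inv()*R).as_rotvec(degrees=True))
E
```

```text
t 17.3833 grasp [0.5704 0.2208 0.0998] rot [-163.05  -18.7   -48.82] F [ 1.1 -1.6  0.6] M [-0.49  1.24 -0.24] w 0.0119 j [ 30.5  12.6 -55.8  86.8 -14.3 -70.6]
[8.91259510e-03 3.92629754e-02 4.07505433e+01]
```

>>> carry_out(plan=[[[0,0,0],[0,0,0],125],[[0,0,0],[0,0,0],125],[[0,0,0],[0,0,0],125],[[0,0,-0.01],[0,0,0],125],[[0,0,-0.015],[0,0,0],125],[[0,0,-0.015],[0,0,0],125],[[0,0,-0.015],[0,0,0],125],[[0,0,-0.015],[0,0,0],125],[[0,0,-0.015],[0,0,0],125],[[0,0,0],[0,0,0],125],[[0,0,0],[0,0,0],125],[[0,0,0],[0,0,0],125]])

```text
time_s: 18.38
tcp_pos: [0.4674, 0.2304, 0.3205]
eef_rot: [-163.0, -18.7, -48.9]
contact_force: [0.5, -0.3, -0.9]
gripper_width: 0.0449
```

```bash
python3 - <<'E'
from pl import *
st(); p,R=now()
plan([((.53,.12,.25),down(-80),125,30,0),((.49,-.1,.26),down(-140),125,36,0),((.461,-.2178,.26),down(-173.9),125,36,4)],(p,R))
E
```

```text
t 18.3833 grasp [0.5344 0.2243 0.1765] rot [-163.02  -18.67  -48.86] F [ 0.5 -0.3 -0.9] M [0.19 1.38 0.  ] w 0.0449 j [ 48.8   4.7 -49.9  46.7 -28.1 -45.2]
[[[0.0209,0.0016,-0.0071],[-3.07,-1.93,4.77],125],[[0.0207,0.0003,-0.0077],[-3.07,-1.93,4.77],125],[[0.0204,-0.001,-0.0084],[-3.07,-1.93,4.77],125],[[0.02,-0.0022,-0.0092],[-3.07,-1.93,4.77],125],[[0.0194,-0.0033,-0.01],[-3.07,-1.94,4.77],125],[[0.0188,-0.0043,-0.0109],[-3.07,-1.93,4.78],125],[[0.018,-0.0052,-0.0117],[-3.08,-1.94,4.77],125],[[0.0233,0.0086,-0.0011],[0.0,0.0,6.67],125],[[0.0241,0.0059,-0.0011],[0.0,0.0,6.67],125],[[0.0247,0.003,-0.0011],[0.0,0.0,6.67],125],[[0.0248,0.0001,-0.0011],[0.0,0.0,6.67],125],[[0.0247,-0.0028,-0.0011],[0.0,0.0,6.66],125]]
[[[0.0242,-0.0056,-0.0011],[0.0,0.0,6.67],125],[[0.0234,-0.0084,-0.0011],[0.0,0.0,6.66],125],[[0.0223,-0.011,-0.0012],[0.0,0.0,6.67],125],[[0.0209,-0.0135,-0.0011],[0.0,-0.0,6.66],125],[[0.0196,-0.0143,-0.0],[0.0,-0.0,6.78],125],[[0.0177,-0.0165,-0.0],[0.0,-0.0,6.78],125],[[0.0157,-0.0185,-0.0],[0.0,-0.0,6.78],125],[[0.0134,-0.0203,-0.0],[0.0,-0.0,6.78],125],[[0.0109,-0.0217,-0.0],[0.0,-0.0,6.78],125],[[0,0,0],[0,0,0],125],[[0,0,0],[0,0,0],125],[[0,0,0],[0,0,0],125]]
[[[0,0,0],[0,0,0],125]]
```

>>> carry_out(plan=[[[0.0209,0.0016,-0.0071],[-3.07,-1.93,4.77],125],[[0.0207,0.0003,-0.0077],[-3.07,-1.93,4.77],125],[[0.0204,-0.001,-0.0084],[-3.07,-1.93,4.77],125],[[0.02,-0.0022,-0.0092],[-3.07,-1.93,4.77],125],[[0.0194,-0.0033,-0.01],[-3.07,-1.94,4.77],125],[[0.0188,-0.0043,-0.0109],[-3.07,-1.93,4.78],125],[[0.018,-0.0052,-0.0117],[-3.08,-1.94,4.77],125],[[0.0233,0.0086,-0.0011],[0,0,6.67],125],[[0.0241,0.0059,-0.0011],[0,0,6.67],125],[[0.0247,0.003,-0.0011],[0,0,6.67],125],[[0.0248,0.0001,-0.0011],[0,0,6.67],125],[[0.0247,-0.0028,-0.0011],[0,0,6.66],125]])

```text
time_s: 19.38
tcp_pos: [0.509, -0.0014, 0.4137]
eef_rot: [-179.2, -0.1, -113.0]
contact_force: [0.7, -0.8, -0.3]
gripper_width: 0.0444
```

>>> carry_out(plan=[[[0.0242,-0.0056,-0.0011],[0,0,6.67],125],[[0.0234,-0.0084,-0.0011],[0,0,6.66],125],[[0.0223,-0.011,-0.0012],[0,0,6.67],125],[[0.0209,-0.0135,-0.0011],[0,0,6.66],125],[[0.0196,-0.0143,0],[0,0,6.78],125],[[0.0177,-0.0165,0],[0,0,6.78],125],[[0.0157,-0.0185,0],[0,0,6.78],125],[[0.0134,-0.0203,0],[0,0,6.78],125],[[0.0109,-0.0217,0],[0,0,6.78],125],[[0,0,0],[0,0,0],125],[[0,0,0],[0,0,0],125],[[0,0,0],[0,0,0],125]])

```text
time_s: 20.38
tcp_pos: [0.4648, -0.2161, 0.4191]
eef_rot: [-179.6, 0.6, -173.2]
contact_force: [0.3, 0.3, 0.0]
gripper_width: 0.0448
```

```bash
python3 - <<'E'
from pl import *
st()
s=r.capture("side")[:,:,::-1].copy(); t=r.capture("top")[:,:,::-1].copy()
A=crop(t,255,195,45,40,9); D=crop(s,340,140,60,55,6)
sheet("pics/a8.png",A,D)
plan([((.4585,-.2185,.153),down(-173.9),125,27,3)])
f=np.load("poses.npz")["f"]
P=[[sx*.024-.05,sy*.015,.038] for sx in(1,-1) for sy in(1,-1)]
print(proj("side",T2(f,P)).round(1).tolist())
E
```

```text
t 20.3833 grasp [ 0.4667 -0.2171  0.2601] rot [-179.56    0.63 -173.18] F [0.3 0.3 0. ] M [ 0.09 -0.11  0.01] w 0.0448 j [ -2.8   4.3 -18.7   0.4 -66.4 -80.5]
[[[0.002,-0.0004,0.0269],[-0.11,0.17,0.2],125],[[0.002,-0.0005,0.0268],[-0.11,0.17,0.2],125],[[0.0019,-0.0005,0.0269],[-0.1,0.17,0.2],125],[[0.0018,-0.0006,0.0269],[-0.11,0.17,0.2],125],[[0,0,0],[0,0,0],125],[[0,0,0],[0,0,0],125],[[0,0,0],[0,0,0],125]]
[[376.6, 177.6], [376.9, 172.5], [390.2, 178.8], [390.3, 173.6]]
```

View pics/a8.png

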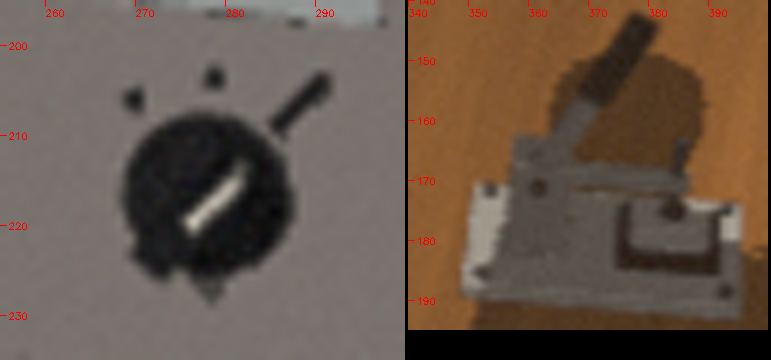

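>>> carry_out(plan=[[[0.002,-0.0004,0.0269],[-0.1,0.17,0.2],125],[[0.002,-0.0005,0.0268],[-0.1,0.17,0.2],125],[[0.0019,-0.0005,0.0269],[-0.1,0.17,0.2],125],[[0.0018,-0.0006,0.0269],[-0.1,0.17,0.2],125],[[0,0,0],[0,0,0],125],[[0,0,0],[0,0,0],125],[[0,0,0],[0,0,0],125],[[0,0,0],[0,0,0],125]])

```text
time_s: 21.15
tcp_pos: [0.4595, -0.2185, 0.3143]
eef_rot: [-179.9, 0.2, -173.9]
contact_force: [1.3, -0.6, -0.3]
gripper_width: 0.0444
```

>>> carry_out(plan=[[[0,0,0],[0,0,0],255],[[0,0,0],[0,0,0],255],[[0,0,0],[0,0,0],255],[[0,0,0],[0,0,0],255],[[0,0,0],[0,0,0],255],[[0,0,0],[0,0,0],255],[[0,0,0],[0,0,0],255],[[0,0,0],[0,0,0],255]], grip_force=25)

```text
time_s: 21.82
tcp_pos: [0.4586, -0.2191, 0.3127]
eef_rot: [-179.9, 0.1, -173.9]
contact_force: [-0.5, -5.5, 0.5]
gripper_width: 0.0138
```

```bash
python3 - <<'E'
from pl import *
st()
f=np.load("poses.npz")["f"]
R=now()[1]; g=now()[0]+.159*R.as_matrix()[:,2]; h=T2(f,[.03,0,.062])[0]
d=g-h; u=np.array([np.cos(f[2]),np.sin(f[2]),0]); 
print("along",d@u,"lat",d@[-u[1],u[0],0],"ang",np.degrees(np.arctan2(d[2],d@u)),"r",np.hypot(d@u,d[2]))
E
sed -i 's/round(\(.*\),4),0,round(\(.*\),4)\]/round(float(\1),4),0,round(float(\2),4)]/' arc.py; python3 arc.py 116 13 21
```

```text
t 21.8167 grasp [ 0.4587 -0.2193  0.1537] rot [-1.7993e+02  5.0000e-02 -1.7394e+02] F [-0.5 -5.5  0.5] M [-1.47 -0.21  0.12] w 0.0138 j [ -3.3   9.6 -27.5   0.1 -52.8 -80.6]
along -0.04565219453819294 lat -0.0021873637586036984 ang 116.47387412490403 r 0.1024074699962643
[[[-0.0079,0,-0.0034],[0,0,0],255],[[-0.0082,0,-0.0028],[0,0,0],255],[[-0.0084,0,-0.002],[0,0,0],255],[[-0.0085,0,-0.0013],[0,0,0],255],[[-0.0086,0,-0.0006],[0,0,0],255],[[-0.0086,0,0.0001],[0,0,0],255],[[-0.0086,0,0.0009],[0,0,0],255],[[-0.0085,0,0.0016],[0,0,0],255],[[-0.0083,0,0.0023],[0,0,0],255],[[-0.0081,0,0.003],[0,0,0],255],[[-0.0078,0,0.0037],[0,0,0],255],[[-0.0074,0,0.0044],[0,0,0],255]]
[[[-0.007,0,0.005],[0,0,0],255],[[-0.0066,0,0.0056],[0,0,0],255],[[-0.0061,0,0.0061],[0,0,0],255],[[-0.0055,0,0.0066],[0,0,0],255],[[-0.005,0,0.0071],[0,0,0],255],[[-0.0043,0,0.0075],[0,0,0],255],[[-0.0037,0,0.0078],[0,0,0],255],[[-0.003,0,0.0081],[0,0,0],255],[[-0.0023,0,0.0083],[0,0,0],255]]
```

>>> carry_out(plan=[[[-0.0079,0,-0.0034],[0,0,0],255],[[-0.0082,0,-0.0028],[0,0,0],255],[[-0.0084,0,-0.002],[0,0,0],255],[[-0.0085,0,-0.0013],[0,0,0],255],[[-0.0086,0,-0.0006],[0,0,0],255],[[-0.0086,0,0.0001],[0,0,0],255],[[-0.0086,0,0.0009],[0,0,0],255],[[-0.0085,0,0.0016],[0,0,0],255],[[-0.0083,0,0.0023],[0,0,0],255],[[-0.0081,0,0.003],[0,0,0],255]])

```text
time_s: 22.65
tcp_pos: [0.5402, -0.2104, 0.3148]
eef_rot: [-180.0, -0.2, -174.0]
contact_force: [-6.5, -1.1, 7.3]
gripper_width: 0.0137
```

>>> carry_out(plan=[[[-0.0078,0,0.0037],[0,0,0],255],[[-0.0074,0,0.0044],[0,0,0],255],[[-0.007,0,0.005],[0,0,0],255],[[-0.0066,0,0.0056],[0,0,0],255],[[-0.0061,0,0.0061],[0,0,0],255],[[-0.0055,0,0.0066],[0,0,0],255],[[-0.005,0,0.0071],[0,0,0],255],[[-0.0043,0,0.0075],[0,0,0],255],[[-0.0037,0,0.0078],[0,0,0],255],[[-0.003,0,0.0081],[0,0,0],255],[[-0.001,0,0.0035],[0,0,0],255],[[0,0,0],[0,0,0],255]])

```text
time_s: 23.65
tcp_pos: [0.6062, -0.2026, 0.2525]
eef_rot: [-179.8, 1.1, -173.8]
contact_force: [22.2, 4.7, 1.6]
gripper_width: 0.0136
```

>>> carry_out(plan=[[[0,0,0],[0,0,0],255],[[0,0,0],[0,0,0],255],[[0,0,0],[0,0,0],255]])

```text
time_s: 23.9
tcp_pos: [0.6059, -0.2026, 0.2531]
eef_rot: [-179.8, 1.1, -173.8]
contact_force: [22.1, 4.9, 2.0]
gripper_width: 0.0133
```

```bash
python3 -c "
from pl import *
st()"
```

```text
t 23.9 grasp [ 0.6091 -0.2029  0.0941] rot [-179.79    1.12 -173.77] F [22.1  4.9  2. ] M [ 1.67 -7.31  0.07] w 0.0133 j [ -1.   24.3 -15.2   0.1 -49.4 -82.8]
```

>>> carry_out(plan=[[[-0.004,0,0],[0,0,0],255],[[-0.004,0,0],[0,0,0],200],[[0,0,0],[0,0,0],125],[[0,0,0],[0,0,0],125],[[0,0,0],[0,0,0],125]])

```text
time_s: 24.32
tcp_pos: [0.6062, -0.203, 0.2489]
eef_rot: [180.0, -0.0, -174.0]
contact_force: [0.4, 0.5, -0.8]
gripper_width: 0.0335
```

```bash
python3 -c "
from pl import *
st()"
```

```text
t 24.3167 grasp [ 0.606  -0.203   0.0899] rot [ 1.8000e+02 -4.0000e-02 -1.7398e+02] F [ 0.4  0.5 -0.8] M [ 0.02 -0.12 -0.01] w 0.0335 j [ -1.1  24.9 -14.8   0.  -50.4 -82.9]
```

>>> carry_out(plan=[[[-0.008,0,0],[0,0,0],125],[[0,0,-0.02],[0,0,0],125],[[0,0,-0.035],[0,0,0],125],[[0,0,-0.035],[0,0,0],125],[[0,0,-0.035],[0,0,0],125],[[0,0,0],[0,0,0],125],[[0,0,0],[0,0,0],125],[[0,0,0],[0,0,0],125]])

```text
time_s: 24.98
tcp_pos: [0.6145, -0.2021, 0.3742]
eef_rot: [180.0, 0.0, -174.0]
contact_force: [-0.1, -0.1, -0.4]
gripper_width: 0.0449
```

```bash
python3 - <<'E'
from pl import *
st()
s=r.capture("side")[:,:,::-1].copy(); t=r.capture("top")[:,:,::-1].copy()
sheet("pics/a9.png",crop(s,325,135,75,60,6),crop(t,255,180,60,60,5))
E
```

```text
t 24.9833 grasp [ 0.6146 -0.2021  0.2152] rot [ 1.7999e+02  5.0000e-02 -1.7398e+02] F [-0.1 -0.1 -0.4] M [ 0.11 -0.14 -0.  ] w 0.0449 j [ -1.   19.   -5.6  -0.  -65.3 -83. ]
```

View pics/a9.png

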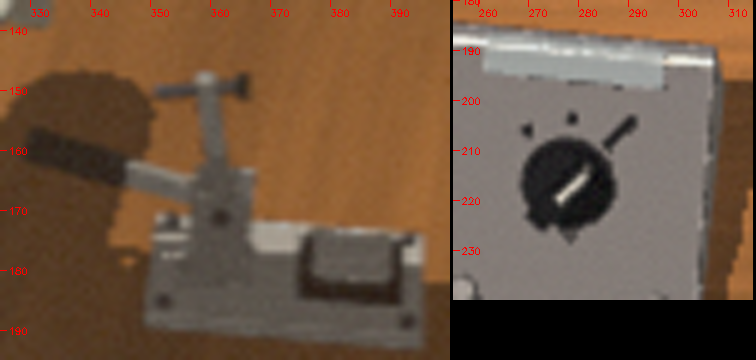

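```bash
python3 -c "
from plant import r
print(r.close_job())"
```

```text
the job is handed in; nothing more can be done
None
```

I ran the whole job in order and handed it in at about 25 s. The hand-in reports no verdict, so these are my own checks.

- **Coupon:** it went into the nest with no noticeable contact force. The last side view shows it lying flat there.
- **Clamp down:** I swung the clamp over centre. The picture after the knob turn still showed the arm level and the foot on the coupon.
- **Selector:** I turned it 40.75° clockwise from the second dot. The last top view shows the white line pointing at the long bar mark.
- **Clamp back:** in the last side view the clamp is in the same fully back position as at the start.
- **Robot:** it stood clear of everything, with wrist force at about 0 N.

**Two things did not go cleanly:**
- **Extra force:** at the end of the swing back, the wrist read about 22 N with a moment of about 7 N m. The cause may have been the clamp's foot bolt touching the gripper's body, though I did not confirm it. It cleared when I moved the tool 8 mm away and opened the fingers.
- **Console fit:** the console's pose fit was about 2 px off at the panel's back edge. I moved the knob position 3 mm to correct for this, and the grasp on the knob then worked.

I did not measure the bystanders again at the end. I noticed no contact with any of them.

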